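Lock the tin into its slide holder

ROBOT

A 6-joint arm with a two-finger parallel gripper is mounted at the origin on a cart in front of the work surface, level with it; the furniture and walls round the work are solid. World frame = base frame: x ahead of the robot, y to its left, z up, the work surface at z = 0. Lengths are in m, angles in rad, forces in N, time in s.
With the tool pointing down it reaches from about 0.225 to 0.875 m from the base axis. Payload 3.4 kg.
Tool frame: the origin (TCP) lies at the very end of the fingers, on their centre line; the grasp point (between the pads) lies 19 mm behind it; z points along the fingers, y is the line along which they close (so a half turn about z gives the same grasp; the last joint's range is limited). The gripper opens to 85 mm and grips with 20 to 120 N. Pads are 22 mm wide; open, the fingers measure 114 mm over their backs; the gripper's body (76 mm by 85 mm) begins 54 mm behind the grasp point. The pads swing forward as they close: fully open they stand 13 mm farther back than shut.
Start: joints at [1.01, 0.276, 1.505, -0, 1.361, -0.121], TCP at [0.245, 0.52, 0.231] pointing down, gripper open.
Joint ranges: [-2.89, 2.89], [-0.75, 2.08], [0.22, 2.7], [-1.18, 4.32], [0.11, 2.71], [-2.7, 2.7]. Speed limits (rad/s): [2.57, 2.57, 3.14, 3.14, 3.14, 3.14].

INTERFACE

Orientations are given as a unit quaternion [w, x, y, z].
In Python, from rig import manip, get_image, camera_info gives the robot as it stands. The module is installed in compiled form; this text tells all that it offers.
- The arm moves only by the shell command python3 -m crank 'ROWS' [FORCE]. ROWS is a JSON object of lists of equal length, an entry for each row: "translation": the shift along the tool's x, y, z in mm, a list of three; "roll": the turn about the tool's z in rad; "fingers": the opening, from 0 (shut) to 1 (fully open). A call has 1 to 8 rows; each row shifts and turns the commanded pose from where the row before left it, along the tool's axes as they then stand; what a row does not reach is not made up. A row lasts 1/10 s, in which the tool goes at most 50 mm and 8.59 degrees, less where a joint would pass 70% of its speed; a pose out of reach is approached as far as the arm can. A call is refused whole if a number of a shift passes 50 or a number of a turn 0.15, either way. A call with a gripper value outside its range is refused whole. The fingers move at their own pace and stop on an object; FORCE is the grip in N (left out, the last holds). Time passes only in rows, so rows that do not move let the fingers close. It gives the time, the measured TCP pose, the force, the opening and the grip force at its end, in the units of the state.
- manip.get_state(): the state, without advancing time (a new reading comes with each control period).
- get_image(name): name is "scene" or "top"; returns the picture (400x640x3 uint8, blue, green, red); there is no depth.
- camera_info(name): a dict with "mtx" (3x3 intrinsics, pixels), "rvec" (rotation vector, rad) and "tvec" (3), from world to camera coordinates, as OpenCV has them. Camera axes: x right, y down, z forward; pixel columns grow to the right and rows downward; lengths in m; the calibration is good to about 2 mm. A picture is of the moment at which its call begins. camera_info takes no time and is no camera call.
- manip.sign_off(): hands the job in; it is judged then, once.
The state is a dict: "clock": time; "qpos": joint angles; "qd": joint speeds; "effort": joint torques, N m; "position": TCP position; "ee_rot": TCP orientation; "contact_force": force on the tool from outside, world axes, zero at the start; "moment": the same for the moment, N m; "width": finger opening in m; "gripper_force": force on a finger pad.
Only numpy, scipy, OpenCV 4.12 (cv2) and the standard library are available. Lean on these libraries where they do the work, as an engineer would, in place of code of your own. Each camera call takes 0.05 s, during which the arm holds its last target. There are 200 camera calls.

TASK

Two tin holders stand on the table; one has the tin in it, the other the salt shaker. On the holder with the tin, pull the T-handle up and give it a quarter turn counter-clockwise so that it stays out, slide the stop fully home towards the tin, then turn the handle back so that it drops and locks there. Leave the shaker's holder as it is, and let the tin and the shaker stay standing in their places.

Things in the scene. Friction and masses are not known exactly. Their poses are not given: they have to be found in the camera images.
- holder_a: Holder with the TIN, fixed: steel base 184 x 70 mm, origin under its centre, x along its rail towards the tin. Rail 22 mm high; end wall 52 mm high behind the tin. A black carriage (44 x 40, 42 mm high) on the rail carries the plunger (collar top 56 mm) and, 40 mm ahead of the handle, the 62 mm high stop plate. The stop starts locked in the hole away from the tin.
- handle_a (a point): Middle of the black T-handle on the tin's holder: a bar 40 long, 12 thick, 22 mm high; grip it across its 12 mm. Locked, its middle is 89 mm above the table. x runs along the bar, z up; when locked, x points towards the tin, the way the stop must slide. It moves with the carriage, so one grip serves for the whole job: pull, turn, slide, turn back.
- stop_a (a joint): Slide of the tin holder's stop along its rail, m: 0 = the hole away from the tin (start), 0.045 = the hole next to the tin. Both holes lie exactly at the end stops of the slide; the pin still drops in if the stop is up to 2.5 mm short. Friction about 1.2 N.
- pull_a (a joint): Height of the tin holder's plunger, m: 0 = fully down, pin in a hole; it can be pulled up to 0.018. From 0.0135 up it can be turned; turned and let go, it rests held out at 0.0135. With the pin on the rail between the holes it stays at about 0.011. A spring pulls it down with 3 N (down) to 7 N (up).
- twist_a (a joint): Turn of the tin holder's plunger, rad, counter-clockwise from above: 0 = bar along the rail, the cross pin can drop into its slot (within about 0.2 rad of 0); 1.571 = bar across the rail, held out. End stops at both. Turns easily (about 0.03 N m) when pulled up; blocked by the slot when down.
- tin: The tin that stands in the holder: closed food tin, 57 mm across, 72 mm high, blue and gold label. Origin at the centre of its underside, 8 mm above the table. When the stop is home about 5 mm of play are left.
- shaker: Salt shaker with a grey cap that stands in the other, identical holder: 44 mm across, 90 mm high. Origin at the centre of its underside, 8 mm above the table.
- handle_b (a point): Middle of the T-handle of the holder with the SHAKER, which must stay locked where it is.

How it is judged:
On the way, in this order (a step that is already met when the one before it is completed fails the run):
1. the tin holder's plunger is pulled up and turned to its held-out position, the stop still at its first hole (value of joint pull_a above 0.011 m and value of joint twist_a above 1.2 rad and value of joint stop_a below 0.01 m), for 0.1 s.
2. the stop is slid up to the tin with the plunger held out (value of joint stop_a above 0.04 m and value of joint twist_a above 1 rad), for 0.1 s.
At the end, for the whole second after the job is handed in: Tin holder: stop slid beyond 0.040 m, plunger within 4 mm of fully down, handle turned back to within 0.26 rad. Tin and shaker upright (within 0.17 rad) and within 20 mm of their start; shaker holder's handle within 10 mm of its start (value of joint stop_a above 0.04 m and value of joint pull_a below 0.004 m and value of joint twist_a below 0.26 rad and angle between each of tin, shaker's own z axis and vertical below 0.17 rad and distance of each of tin, shaker from where it was at the start of the episode below 0.02 m and distance of handle_b from where it was at the start of the episode below 0.01 m); the robot touches nothing.
It fails at once if the handle of the shaker's holder is pulled up or moved (more than 10 mm) (distance of handle_b from where it was at the start of the episode above 0.01 m).
It fails at once if the tin or the shaker is knocked over (tilted beyond 0.5 rad) (angle between any of tin, shaker's own z axis and vertical above 0.5 rad).
It also fails if it takes over 42 s, if anything falls off the work surface, if the arm or the gripper's body presses on something with over 40 N, if the wrist force passes 120 N, or if a joint passes its speed limit or range.

## Working session

There is one attempt and no reset: what is moved stays moved. The work goes in short steps, Python scripts to look and compute and a shell command to move; the robot and the scene stay as the last step left them, time stands still between calls to the robot, and variables do not carry over. Pictures are saved under pics/ and viewed, at most 10 in all, crops included, and the job is handed in when it is done.

```bash
mkdir -p pics; python3 - <<'E'
from rig import manip,get_image,camera_info
import cv2
for n in("scene","top"):
    cv2.imwrite(f"pics/{n}0.png",get_image(n)); c=camera_info(n); print(n,c)
print(manip.get_state())
E
```

```text
scene {'mtx': array([[438.94990357,   0.        , 319.87916315],
       [  0.        , 438.94990357, 203.04745613],
       [  0.        ,   0.        ,   1.        ]]), 'rvec': array([ 2.59987338, -0.56177552,  0.13120961]), 'tvec': array([-0.41655647,  0.27496422,  0.87612196])}
top {'mtx': array([[485.9929345,   0.       , 313.4399559],
       [  0.       , 485.9929345, 208.3081258],
       [  0.       ,   0.       ,   1.       ]]), 'rvec': array([ 2.10059831, -2.12808584,  0.18800263]), 'tvec': array([0.07181327, 0.49957356, 1.12476994])}
{'clock': 0.1, 'qpos': array([ 1.00997846e+00,  2.76576771e-01,  1.50598701e+00,  1.43535252e-05,
        1.36071300e+00, -1.20995960e-01]), 'qd': array([-0.00214944, -0.00117698, -0.00290499,  0.00094821, -0.00255394,
       -0.00141358]), 'effort': array([ 2.26830343e-03, -4.17699909e+01, -2.46406657e+01, -3.45603166e-04,
        5.78403400e-03, -1.58661112e-05]), 'position': array([0.24457407, 0.51988411, 0.23050832]), 'ee_rot': array([-2.88151448e-04,  2.18144111e-01,  9.75916204e-01, -7.91259220e-04]), 'contact_force': array([-0.49287756,  0.42890399, -0.01296146]), 'moment': array([-0.00743246,  0.02446252,  0.02696703]), 'gripper_force': 0.0, 'width': 0.08542957074482782}
```

View pics/top0.png

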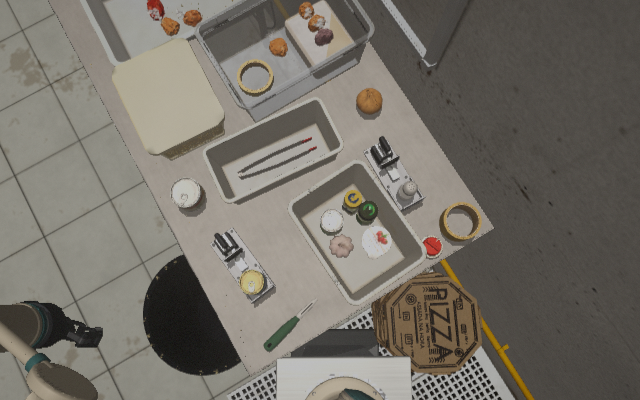

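View pics/scene0.png

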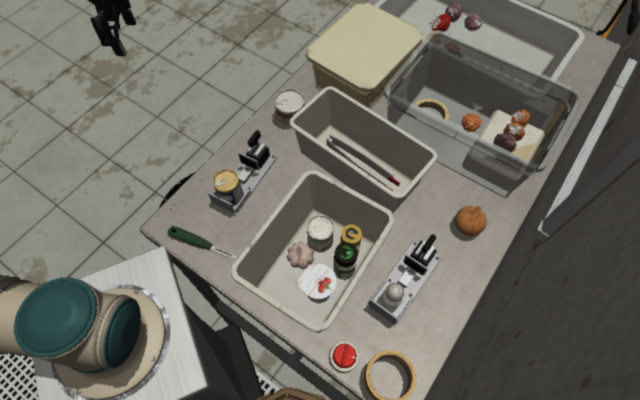

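The top view shows the tin's holder, with the tin at about (252,283) and the handle at about (227,244). The shaker's holder is at about (393,172). In the scene view the tin is at (226,181) and the handle at (256,145). I'll zoom in on the tin's holder.

```bash
cat > h.py <<'E'
import cv2,numpy as np
from rig import manip,get_image,camera_info
def ray(n,uv):
    c=camera_info(n); R=cv2.Rodrigues(c["rvec"])[0]
    d=R.T@np.append(cv2.undistortPoints(np.array([[uv]],float),c["mtx"],None)[0,0],1)
    return -R.T@c["tvec"],d
def onz(n,uv,z):
    o,d=ray(n,uv); return o+d*(z-o[2])/d[2]
def proj(n,P):
    c=camera_info(n); return cv2.projectPoints(np.array(P,float).reshape(-1,1,3),c["rvec"],c["tvec"],c["mtx"],None)[0][:,0]
def tri(uvs,uvt):
    o1,d1=ray("scene",uvs);o2,d2=ray("top",uvt)
    s=np.linalg.lstsq(np.c_[d1,-d2],o2-o1,rcond=None)[0]
    p,q=o1+d1*s[0],o2+d2*s[1]; return (p+q)/2,np.linalg.norm(p-q)
def crop(n,x,y,w,h,k): return cv2.resize(get_image(n)[y:y+h,x:x+w],None,fx=k,fy=k,interpolation=cv2.INTER_CUBIC)
E
python3 - <<'E'
from h import *
a=crop("top",205,225,75,85,5); b=crop("scene",205,125,80,85,5)
cv2.imwrite("pics/z1.png",np.hstack([a,b]))
E
```

```text
(no output)
```

View pics/z1.png

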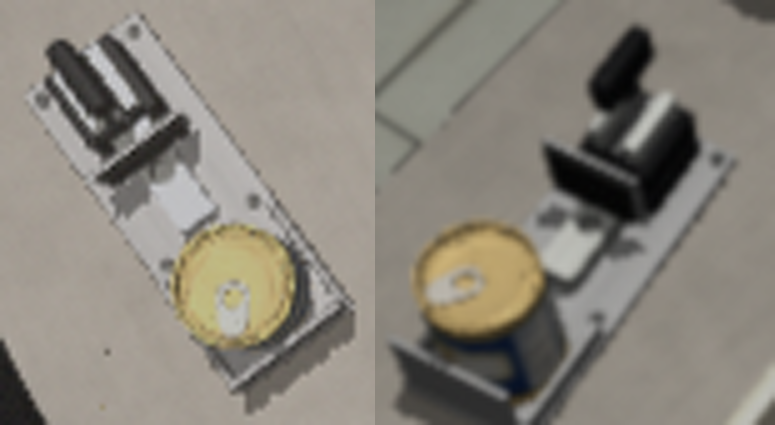

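The left panel is the top view: bar ends at about (60,48) and (105,108), base corners at (28,92) and (140,15), and tin top centre at (236,287). In the right panel (scene view) the bar is centred at about (622,68).

```bash
python3 - <<'E'
from h import *
T=lambda x,y:(205+x/5-.4,225+y/5-.4)
S=lambda x,y:(205+(x-375)/5-.4,125+y/5-.4)
print("handle tri",tri(S(622,68),T(82,79)))
print("handle z=.095 top",onz("top",T(82,79),.095),"scene z.089",onz("scene",S(622,68),.089))
e1,e2=onz("top",T(60,48),.1),onz("top",T(105,108),.1);d=e2-e1;print("bar",np.linalg.norm(d),np.arctan2(d[1],d[0]))
c1,c2=onz("top",T(28,92),.008),onz("top",T(140,15),.008);print("width",np.linalg.norm(c1-c2),c1,c2,"end mid",(c1+c2)/2)
n=(c2-c1)/np.linalg.norm(c2-c1);print("rail yaw by end",np.arctan2(-n[0],n[1]),np.arctan2(n[0],-n[1]))
w1,w2=onz("top",T(350,300),.052),onz("top",T(235,388),.052);print("wall",np.linalg.norm(w1-w2),(w1+w2)/2)
a=(w1+w2)/2-(c1+c2)/2;print("len",np.hypot(*a[:2]),"yaw",np.arctan2(a[1],a[0]))
t=onz("top",T(236,287),.08);t2,_=tri(S(480,278),T(236,287));print("tin",t,t2)
E
```

```text
handle tri (array([0.41974677, 0.27773263, 0.09465191]), np.float64(0.0003408473495547296))
handle z=.095 top [0.41953003 0.27765661 0.095     ] scene z.089 [0.4206502  0.28199279 0.089     ]
bar 0.03506979590616525 -2.4888014059671106
width 0.06651492572630367 [0.42464393 0.32220086 0.008     ] [0.46238867 0.26743253 0.008     ] end mid [0.4435163 0.2948167 0.008    ]
rail yaw by end -2.5381715353531744 0.6034211182366188
wall 0.06658802974304716 [0.29947164 0.18489055 0.052     ]
len 0.18119774528092986 yaw -2.489735257746494
tin [0.32484334 0.20776404 0.08      ] [0.32557725 0.2075905  0.08160296]
```

```bash
python3 -m crank '{"translation":[[-32,-18,0],[-32,-18,0],[-32,-18,0],[-32,-18,0],[-32,-18,0],[-32,-18,0],[-32,-18,0],[-32,-18,0]],"roll":[0,0,0,0,0,0,0,0],"fingers":[1,1,1,1,1,1,1,1]}' && python3 -m crank '{"translation":[[0,0,0],[0,0,0],[0,0,0],[0,0,0],[0,0,0],[0,0,0],[0,0,0],[0,0,0]],"roll":[0.14,0.14,0.14,0.14,0.14,0.14,0.14,0.14],"fingers":[0.7,0.7,0.7,0.7,0.7,0.7,0.7,0.7]}' && python3 -m crank '{"translation":[[0,0,0],[0,0,0],[0,0,0],[0,0,0],[0,0,0],[0,0,0],[0,0,0],[0,0,0]],"roll":[0.14,0.14,0.14,0.14,0.14,0.14,0.1,0],"fingers":[0.7,0.7,0.7,0.7,0.7,0.7,0.7,0.7]}'
cat >> h.py <<'E'
def R():
    q=manip.get_state()["ee_rot"]; from scipy.spatial.transform import Rotation as Ro
    return Ro.from_quat(q[[1,2,3,0]]).as_matrix()
def togo(P,yaw):
    s=manip.get_state(); M=R(); y=np.arctan2(M[1,0],M[0,0])
    print("shift mm (tool)",(M.T@(np.array(P)-s["position"])*1e3).round(1),"roll",round((y-yaw+np.pi)%(2*np.pi)-np.pi,3),"q6",s["qpos"][5].round(2),"pos",s["position"].round(4),"t",s["clock"],"F",s["contact_force"].round(1),"w",s["width"],s["gripper_force"])
E
python3 -c "
from h import *
togo([.4200,.2785,.07],.638)"
```

```text
clock: 1.0
position: [0.4157, 0.2797, 0.2313]
ee_rot: [0.0, 0.218, 0.976, 0.0]
contact_force: [0.3, 0.8, 0.1]
width: 0.0853
gripper_force: 0.0
clock: 1.8
position: [0.415, 0.2809, 0.2311]
ee_rot: [-0.0, 0.705, 0.709, -0.0]
contact_force: [0.7, -0.5, 0.3]
width: 0.0602
gripper_force: 0.0
clock: 2.6
position: [0.415, 0.2809, 0.2311]
ee_rot: [-0.0, 0.949, 0.316, -0.0]
contact_force: [-0.6, 0.2, 0.6]
width: 0.0601
gripper_force: 0.0
shift mm (tool) [  2.6   5.  161.1] roll 0.004 q6 1.38 pos [0.415  0.2809 0.2311] t 2.6 F [-0.6  0.2  0.6] w 0.060052981986104745 0.0
```

```bash
python3 -m crank '{"translation":[[2.6,5,30],[0,0,30],[0,0,30],[0,0,20],[0,0,10],[0,0,0]],"roll":[0,0,0,0,0,0],"fingers":[0.5,0.5,0.5,0.5,0.5,0.5]}'
python3 - <<'E'
from h import *
togo([.4200,.2785,.07],.638)
a=crop("top",185,205,80,80,5); b=crop("scene",215,95,80,80,5)
cv2.imwrite("pics/z2.png",np.hstack([a,b]))
s=manip.get_state()["position"]; print(proj("top",s)-[185,205],proj("scene",s)-[215,95])
E
```

```text
clock: 3.2
position: [0.4194, 0.2782, 0.1102]
ee_rot: [0.0, 0.949, 0.316, -0.001]
contact_force: [0.3, 0.2, -0.2]
width: 0.0429
gripper_force: 0.0
shift mm (tool) [ 0.8  0.1 40.2] roll 0.005 q6 1.38 pos [0.4194 0.2782 0.1102] t 3.2 F [ 0.3  0.2 -0.2] w 0.04293035189921403 0.0
[[33.93696694 33.86576941]] [[38.14086574 37.97808227]]
```

View pics/z2.png

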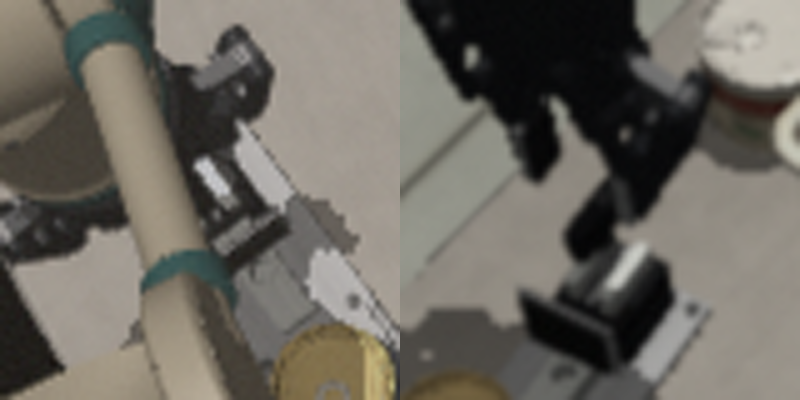

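The scene panel shows the fingers straddling the bar, with the left tip at about (540,180), the right tip at (625,215) and the bar at about (597,215) below and between them. I'll descend and close.

```bash
python3 -m crank '{"translation":[[0.5,0,15],[0,0,15],[0,0,10],[0,0,0]],"roll":[0,0,0,0],"fingers":[0.5,0.5,0.5,0.5]}' && python3 -m crank '{"translation":[[0,0,0],[0,0,0],[0,0,0],[0,0,0],[0,0,0],[0,0,0],[0,0,0],[0,0,0]],"roll":[0,0,0,0,0,0,0,0],"fingers":[0.3,0.2,0.1,0,0,0,0,0]}' 40
python3 - <<'E'
from h import *
togo([.4200,.2785,.07],.638)
cv2.imwrite("pics/z3.png",crop("scene",215,95,80,80,5))
print(manip.get_state()["moment"])
E
```

```text
clock: 3.7
position: [0.4204, 0.2788, 0.071]
ee_rot: [0.0, 0.949, 0.316, -0.0]
contact_force: [-0.3, 0.2, -0.4]
width: 0.0429
gripper_force: 0.0
clock: 4.5
position: [0.4207, 0.28, 0.0723]
ee_rot: [-0.001, 0.949, 0.315, 0.001]
contact_force: [-4.5, 4.3, 5.5]
width: 0.0113
gripper_force: 41.0
shift mm (tool) [-1.5  0.8  2.3] roll 0.003 q6 1.38 pos [0.4207 0.28   0.0723] t 4.5 F [-4.5  4.3  5.5] w 0.011266046691851914 41.00229799747467
[ 0.65183138  0.5086101  -0.03543407]
```

View pics/z3.png

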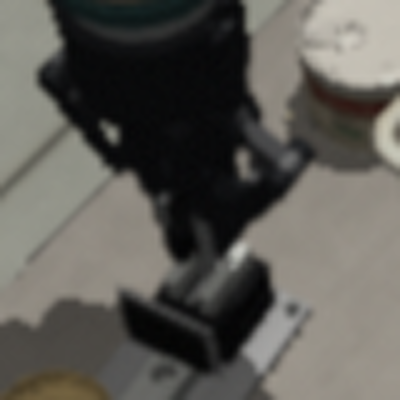

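The picture shows the fingers closed on the bar, and the measured width of 11.3 mm fits. I'll relieve the side offset and pull up about 16 mm.

```bash
python3 -m crank '{"translation":[[0.3,-0.9,0],[0,0,-4],[0,0,-4],[0,0,-4],[0,0,-4],[0,0,-1],[0,0,0]],"roll":[0,0,0,0,0,0,0],"fingers":[0,0,0,0,0,0,0]}' 60
python3 - <<'E'
from h import *
togo([.4207,.2800,.0723],.638); print(manip.get_state()["moment"])
E
```

```text
clock: 5.25
position: [0.42, 0.2796, 0.0881]
ee_rot: [-0.0, 0.949, 0.315, -0.0]
contact_force: [-1.3, 2.6, -6.8]
width: 0.0108
gripper_force: 61.8
shift mm (tool) [ 0.8  0.2 15.8] roll 0.004 q6 1.38 pos [0.42   0.2796 0.0881] t 5.25 F [-1.3  2.6 -6.8] w 0.010814684763823499 61.7549192905426
[ 0.45304139  0.03104346 -0.02717726]
```

```bash
python3 -m crank '{"translation":[[0,0,0],[0,0,0],[0,0,0],[0,0,0],[0,0,0],[0,0,0]],"roll":[-0.13,-0.13,-0.13,-0.13,-0.13,-0.13],"fingers":[0,0,0,0,0,0]}'
python3 - <<'E'
from h import *
togo([.4207,.2800,.0723],.638); print(manip.get_state()["moment"])
E
```

```text
clock: 5.85
position: [0.4198, 0.2799, 0.0879]
ee_rot: [-0.0, 0.756, 0.654, -0.0]
contact_force: [-0.2, 3.6, -6.9]
width: 0.0108
gripper_force: 61.6
shift mm (tool) [ 0.3  0.9 15.6] roll 0.789 q6 0.59 pos [0.4198 0.2799 0.0879] t 5.85 F [-0.2  3.6 -6.9] w 0.01083530364949761 61.60085320472717
[ 0.63085726  0.06265918 -0.02954115]
```

Turning freely, with low moment. I'll continue to a quarter turn.

```bash
python3 -m crank '{"translation":[[0,0,0],[0,0,0],[0,0,0],[0,0,0],[0,0,0],[0,0,0],[0,0,0],[0,0,0]],"roll":[-0.13,-0.13,-0.13,-0.13,-0.13,-0.13,0,0],"fingers":[0,0,0,0,0,0,0,0]}'
python3 - <<'E'
from h import *
togo([.4207,.2800,.0723],.638); print(manip.get_state()["moment"])
cv2.imwrite("pics/z4.png",crop("scene",215,95,80,80,5))
E
```

```text
clock: 6.65
position: [0.4196, 0.2799, 0.0879]
ee_rot: [-0.001, 0.454, 0.891, -0.0]
contact_force: [-2.8, 3.8, -6.7]
width: 0.0111
gripper_force: 61.5
shift mm (tool) [-0.6  1.  15.6] roll 1.561 q6 -0.18 pos [0.4196 0.2799 0.0879] t 6.65 F [-2.8  3.8 -6.7] w 0.011076340435839218 61.52382731437683
[ 0.8000984   0.34248032 -0.02363261]
```

View pics/z4.png

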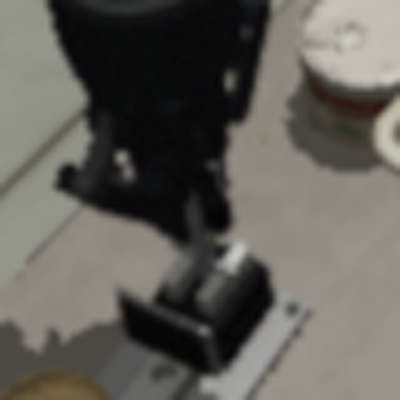

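The bar now stands across the rail, the handle is still held up (6.7 N spring load), and the stop plate hasn't moved. Next I'll slide along the rail, which is tool -y.

```bash
python3 -m crank '{"translation":[[0,-4,0],[0,-6,0],[0,-6,0],[0,-6,0],[0,-6,0],[0,-6,0],[0,-6,0],[0,-3,0]],"roll":[0,0,0,0,0,0,0,0],"fingers":[0,0,0,0,0,0,0,0]}'
python3 - <<'E'
from h import *
p=np.array([.4196,.2799,.0879]); s=manip.get_state(); d=(s["position"]-p)[:2]; u=np.array([-.801,-.598]);F=s["contact_force"]
togo(p,.638); print("slid",d@u*1e3,"side",d@[.598,-.801]*1e3,"F along",F[:2]@u,"F side",F[:2]@[.598,-.801],s["moment"])
E
```

```text
clock: 7.5
position: [0.385, 0.254, 0.0883]
ee_rot: [-0.0, 0.453, 0.892, -0.0]
contact_force: [-1.3, 4.8, -6.8]
width: 0.0108
gripper_force: 61.5
shift mm (tool) [ 0.5 43.2  0.4] roll 1.563 q6 -0.2 pos [0.385  0.254  0.0883] t 7.5 F [-1.3  4.8 -6.8] w 0.010785111309479343 61.52331233024597
slid 43.179893532394566 side 0.05375443515229922 F along -1.8577604938678876 F side -4.594553917923258 [ 0.93732676  0.26535601 -0.02623532]
```

```bash
python3 -m crank '{"translation":[[0,-2,0],[0,-1.5,0],[0,0,0]],"roll":[0,0,0],"fingers":[0,0,0]}'
python3 - <<'E'
from h import *
p=np.array([.4196,.2799,.0879]); s=manip.get_state(); d=(s["position"]-p)[:2]; u=np.array([-.801,-.598]);F=s["contact_force"]
togo(p,.638); print("slid",d@u*1e3,"F along",F[:2]@u,"F side",F[:2]@[.598,-.801],s["moment"])
cv2.imwrite("pics/z5.png",crop("scene",190,110,100,100,5))
E
```

```text
clock: 7.8
position: [0.3839, 0.2532, 0.0887]
ee_rot: [0.001, 0.453, 0.891, 0.001]
contact_force: [-0.1, 6.8, -6.5]
width: 0.0112
gripper_force: 61.7
shift mm (tool) [ 0.6 44.6  1. ] roll 1.563 q6 -0.2 pos [0.3839 0.2532 0.0887] t 7.8 F [-0.1  6.8 -6.5] w 0.01118445745625594 61.66869342327118
slid 44.56159063139364 F along -4.00559411038246 F side -5.51410199058256 [1.20691524 0.12525283 0.01581427]
```

View pics/z5.png

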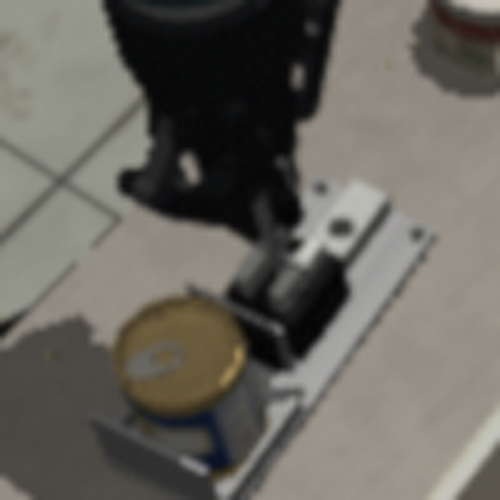

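The stop plate now stands close to the tin (plate at about (240,320), tin at (185,355)), the tin is upright, and the first hole is exposed at (342,228). The force along the rail shows the end stop. I'll turn the handle back.

```bash
python3 -m crank '{"translation":[[0,0,0],[0,0,0],[0,0,0],[0,0,0],[0,0,0],[0,0,0]],"roll":[0.13,0.13,0.13,0.13,0.13,0.13],"fingers":[0,0,0,0,0,0]}' && python3 -m crank '{"translation":[[0,0,0],[0,0,0],[0,0,0],[0,0,0],[0,0,0],[0,0,0],[0,0,0]],"roll":[0.13,0.13,0.13,0.13,0.13,0.13,0],"fingers":[0,0,0,0,0,0,0]}'
python3 - <<'E'
from h import *
p=np.array([.4196,.2799,.0879]); s=manip.get_state(); d=(s["position"]-p)[:2]; u=np.array([-.801,-.598]);F=s["contact_force"]
togo(p,.638); print("slid",d@u*1e3,"F along",F[:2]@u,"F side",F[:2]@[.598,-.801],s["moment"])
E
```

```text
clock: 8.45
position: [0.3843, 0.2531, 0.0887]
ee_rot: [0.0, 0.76, 0.65, 0.002]
contact_force: [0.2, 6.7, -7.5]
width: 0.0108
gripper_force: 61.6
clock: 9.15
position: [0.3844, 0.2529, 0.0887]
ee_rot: [-0.0, 0.949, 0.315, 0.002]
contact_force: [0.3, 6.1, -6.8]
width: 0.0108
gripper_force: 61.6
shift mm (tool) [44.3 -0.6  1. ] roll 0.002 q6 1.36 pos [0.3844 0.2529 0.0887] t 9.15 F [ 0.3  6.1 -6.8] w 0.010843506887908114 61.60008430480957
slid 44.30026283309566 F along -3.8831637080084924 F side -4.691201069832877 [ 0.90430684 -0.08628165  0.03033235]
```

```bash
python3 -m crank '{"translation":[[0,-0.6,2],[0,0,4],[0,0,4],[0,0,3],[0,0,3],[0,0,0]],"roll":[0,0,0,0,0,0],"fingers":[0,0,0,0,0,0]}'
python3 - <<'E'
from h import *
p=np.array([.4196,.2799,.0879]); s=manip.get_state(); d=(s["position"]-p)[:2]; u=np.array([-.801,-.598]);F=s["contact_force"]
togo(p,.638); print("slid",d@u*1e3,"F along",F[:2]@u,"F side",F[:2]@[.598,-.801],s["moment"])
E
```

```text
clock: 9.75
position: [0.3842, 0.2531, 0.0727]
ee_rot: [0.0, 0.949, 0.316, 0.002]
contact_force: [4.5, 3.8, -3.8]
width: 0.0112
gripper_force: 62.1
shift mm (tool) [ 44.5  -0.2 -15.1] roll 0.004 q6 1.36 pos [0.3842 0.2531 0.0727] t 9.75 F [ 4.5  3.8 -3.8] w 0.011175185529735461 62.055498361587524
slid 44.39029512505508 F along -5.86786999498256 F side -0.34658151317935326 [ 0.50195983 -0.79533991  0.03871421]
```

The handle is back at its locked height (0.0727 against 0.0723 at the start) and the spring load has dropped to its lowest. I'll release and retreat.

```bash
python3 -m crank '{"translation":[[0,0,0],[0,0,0],[0,0,0],[0,0,0],[0,0,0],[0,0,0]],"roll":[0,0,0,0,0,0],"fingers":[0.15,0.3,0.5,0.5,0.5,0.5]}' && python3 -m crank '{"translation":[[0,0,-10],[0,0,-30],[0,0,-40],[0,0,-40],[0,0,-40],[0,40,0],[0,40,0],[0,40,0]],"roll":[0,0,0,0,0,0,0,0],"fingers":[0.5,0.5,0.5,0.5,0.5,0.5,0.5,0.5]}' && python3 -m crank '{"translation":[[0,40,0],[0,40,0],[0,40,0],[0,0,0]],"roll":[0,0,0,0],"fingers":[0.5,0.5,0.5,0.5]}'
python3 - <<'E'
from h import *
a=crop("top",205,225,75,85,5); b=crop("scene",205,125,80,85,5)
cv2.imwrite("pics/z6.png",np.hstack([a,b])); print(manip.get_state()["contact_force"])
E
```

```text
clock: 10.35
position: [0.3823, 0.2527, 0.0723]
ee_rot: [0.0, 0.949, 0.315, -0.0]
contact_force: [-0.3, -0.1, 0.9]
width: 0.0426
gripper_force: 0.0
clock: 11.15
position: [0.4549, 0.1559, 0.2339]
ee_rot: [0.0, 0.949, 0.316, 0.001]
contact_force: [0.2, 1.0, -0.4]
width: 0.0427
gripper_force: 0.0
clock: 11.55
position: [0.5293, 0.0567, 0.2328]
ee_rot: [0.002, 0.95, 0.313, 0.001]
contact_force: [-1.0, 0.3, -0.0]
width: 0.0431
gripper_force: 0.0
[-0.80586141  0.18572872  0.34871075]
```

View pics/z6.png

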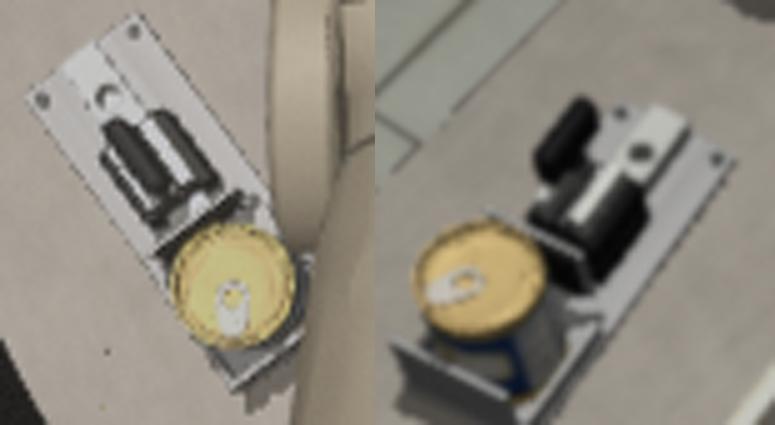

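The bar is parallel to the rail again (top view centre about (137,155), scene view about (567,137)). The stop is next to the tin, and the tin is still in place at (235,286). I'll check the handle's height and position, then hand in if they fit.

```bash
python3 - <<'E'
from h import *
T=lambda x,y:(205+x/5-.4,225+y/5-.4)
S=lambda x,y:(205+(x-375)/5-.4,125+y/5-.4)
p,e=tri(S(567,137),T(137,155)); d=p-[.4197,.2777,.0947]; print(p,e,"moved",np.hypot(*d[:2]),"dz",d[2])
if abs(d[2])<.006 and .040<np.hypot(*d[:2])<.050: print(manip.sign_off())
E
```

```text
[0.38436513 0.25143521 0.09614907] 0.00030518344322902113 moved 0.04402717483819696 dz 0.0014490720614486752
the job is handed in; nothing more can be done
None
```

The stop on the tin's holder is slid home and the handle is locked down again. The handle moved about 44 mm along the rail and is back at its locked height. The tin stands in place, I did not go near the shaker's holder, and I handed the job in at about 12 s.

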